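# Flip the stock tags to match the vial holders

### The job

Put the stock tags on the wooden board right: push tags over with a fingertip so that only the tag in front of the full vial holder (vials in all six cells) leans towards its holder and shows its disc face, and the tags in front of the part-filled and empty holders lean the other way and show their two-bar face; tags that are right already stay that way. Only push the tags: leave the vial holders, bottle, jar and slide box standing where they are, and pick nothing up.

Things in the scene. Friction and masses are not known exactly. Their poses are not given: they have to be found in the camera images.
- board: fixed wooden stock board lying on the bench, 300 (x) x 440 (y) x 12 mm; origin at the centre of its underside, z up; its x axis points from the row of tags to the row of vial holders. Place and yaw vary.
- tag_a (a joint): white plastic flip tag, a plate 56 mm wide, 52 mm tall and 4 mm thick, hinged along its lower edge; 0 = upright. Positive: top leans along board +x to its holder (stop +0.8), the face with ONE DISC is turned up (in stock). Negative: top leans along board -x (stop -0.8), the face with TWO BARS is turned up (reorder). Swings freely, about 50 g, needs under 1 N; past upright it falls to the other stop. Starts near a stop
- tag_a_hinge (a point): middle of tag_a's hinge line (along y), 26 mm above the bench, 14 above the board; axes as the board's. Tag's top edge is 56 mm from it: 40 mm aside, 39 up on a stop. Tags stand 100 mm apart in a row; which tag is where varies. The stand (aluminium, 70 mm along y) is fixed
- tag_a_bay (a point): point on the board's top, 150 mm along board +x from tag_a's hinge: middle of the place of the one holder that tag_a speaks for (directly behind it)
- tag_b (a joint): white plastic flip tag, a plate 56 mm wide, 52 mm tall and 4 mm thick, hinged along its lower edge; 0 = upright. Positive: top leans along board +x to its holder (stop +0.8), the face with ONE DISC is turned up (in stock). Negative: top leans along board -x (stop -0.8), the face with TWO BARS is turned up (reorder). Swings freely, about 50 g, needs under 1 N; past upright it falls to the other stop. Starts near a stop
- tag_b_hinge (a point): middle of tag_b's hinge line (along y), 26 mm above the bench, 14 above the board; axes as the board's. Tag's top edge is 56 mm from it: 40 mm aside, 39 up on a stop. Tags stand 100 mm apart in a row; which tag is where varies. The stand (aluminium, 70 mm along y) is fixed
- tag_b_bay (a point): point on the board's top, 150 mm along board +x from tag_b's hinge: middle of the place of the one holder that tag_b speaks for (directly behind it)
- tag_c (a joint): white plastic flip tag, a plate 56 mm wide, 52 mm tall and 4 mm thick, hinged along its lower edge; 0 = upright. Positive: top leans along board +x to its holder (stop +0.8), the face with ONE DISC is turned up (in stock). Negative: top leans along board -x (stop -0.8), the face with TWO BARS is turned up (reorder). Swings freely, about 50 g, needs under 1 N; past upright it falls to the other stop. Starts near a stop
- tag_c_hinge (a point): middle of tag_c's hinge line (along y), 26 mm above the bench, 14 above the board; axes as the board's. Tag's top edge is 56 mm from it: 40 mm aside, 39 up on a stop. Tags stand 100 mm apart in a row; which tag is where varies. The stand (aluminium, 70 mm along y) is fixed
- tag_c_bay (a point): point on the board's top, 150 mm along board +x from tag_c's hinge: middle of the place of the one holder that tag_c speaks for (directly behind it)
- tag_d (a joint): white plastic flip tag, a plate 56 mm wide, 52 mm tall and 4 mm thick, hinged along its lower edge; 0 = upright. Positive: top leans along board +x to its holder (stop +0.8), the face with ONE DISC is turned up (in stock). Negative: top leans along board -x (stop -0.8), the face with TWO BARS is turned up (reorder). Swings freely, about 50 g, needs under 1 N; past upright it falls to the other stop. Starts near a stop
- tag_d_hinge (a point): middle of tag_d's hinge line (along y), 26 mm above the bench, 14 above the board; axes as the board's. Tag's top edge is 56 mm from it: 40 mm aside, 39 up on a stop. Tags stand 100 mm apart in a row; which tag is where varies. The stand (aluminium, 70 mm along y) is fixed
- tag_d_bay (a point): point on the board's top, 150 mm along board +x from tag_d's hinge: middle of the place of the one holder that tag_d speaks for (directly behind it)
- holder_full: grey plastic vial holder, 70 (x) x 80 (y) x 30 mm, six cells (2 by 3), loose, standing on the board; origin at the centre of its underside. Which holder stands behind which tag varies. FULL: all six cells hold brown vials with white caps, reaching 57 mm above its underside
- holder_four: grey plastic vial holder, 70 (x) x 80 (y) x 30 mm, six cells (2 by 3), loose, standing on the board; origin at the centre of its underside. Which holder stands behind which tag varies. NOT full: only four cells hold brown vials with white caps, reaching 57 mm above its underside
- holder_two: grey plastic vial holder, 70 (x) x 80 (y) x 30 mm, six cells (2 by 3), loose, standing on the board; origin at the centre of its underside. Which holder stands behind which tag varies. NOT full: only two cells hold brown vials with white caps, reaching 57 mm above its underside
- holder_empty: grey plastic vial holder, 70 (x) x 80 (y) x 30 mm, six cells (2 by 3), loose, standing on the board; origin at the centre of its underside. Which holder stands behind which tag varies. NOT full: no vials
- reagent_bottle: brown reagent bottle, 60 mm diameter, 120 mm tall, loose, on the bench beside the board (+y side); bystander; origin at the centre of its underside
- steel_jar: lidded steel jar, 66 mm diameter, 75 mm tall, loose, on the bench beside the board (-y side); bystander; origin at the centre of its underside
- slide_box: closed white slide box, 60 x 100 x 35 mm, loose, on the bench beside the board (-y side); bystander; origin at the centre of its underside

How it is judged:
By the outcome, as a careful person would: the job done as asked, in the order asked, and still so for the second after the job is handed in, with the robot touching nothing.
It also fails if it takes over 64 s, if anything falls off the work surface, if the arm or the gripper's body presses on something with over 40 N, if the wrist force passes 120 N, or if a joint passes its speed limit or range.

### The arm

A 7-joint arm with a two-finger parallel gripper is mounted at the origin on the work surface. World frame = base frame: x ahead of the robot, y to its left, z up, the work surface at z = 0. Lengths are in m, angles in rad, forces in N, time in s.
With the tool pointing down it reaches from about 0.4 to 0.85 m from the base axis. Payload 10.4 kg.
Tool frame: the origin (TCP) lies midway between the tips of the shut fingers; the grasp point (between the pads) lies manip.pinch_z behind it (manip.pinch_z is the distance from the TCP to the grasp point, in m); z points along the fingers, y is the direction in which the jaws open and shut (so a half turn about z gives the same grasp; the last joint's range is limited). The gripper opens to 85 mm and grips with 20 to 120 N. Pads are 22 mm wide; open, the fingers measure 114 mm over their backs; the gripper's body (76 mm by 85 mm) begins 54 mm behind the grasp point. The pads swing forward as they close: fully open they stand 13 mm farther back than shut.
Start: joints at [1.281, 0.332, -0.065, 1.46, 0.022, 1.35, -0.088], TCP at [0.165, -0.603, 0.231] pointing down, gripper open.
Joint ranges: [-2.6, 2.6], [-0.5, 2.12], [-1.47, 1.34], [0.16, 2.42], [-1.27, 4.41], [0.06, 2.06], [-2.6, 2.6]. Speed limits (rad/s): [2.22, 2.22, 2.79, 2.79, 3.14, 3.14, 3.14].

### API

Orientations are given as a unit quaternion [x, y, z, w].
In Python, from workcell import manip gives the robot as it stands.
- The arm moves only by the shell command python3 -m handwheel 'ROWS' [FORCE]. ROWS is JSON, a list that holds one entry, the list of rows, each a list of 7 numbers: the shift along the tool's x, y, z in m, then the turn, a rotation vector about the tool's x, y, z in rad, then the finger opening in m, from 0 to 0.0854. In form: [[[tx, ty, tz, ax, ay, az, claw], ...]]. A call has 1 to 8 rows; each row is the pose to reach, as a shift and turn from the pose commanded when the call began, along the tool's axes at that moment; what a row does not reach only later rows make up. A row lasts 1/8 s, in which the tool goes at most 62.5 mm and 10.7 degrees, less where a joint would pass 70% of its speed; a pose out of reach is approached as far as the arm can. A call with a gripper value outside its range is refused whole. The fingers move at their own pace and stop on an object; FORCE is the grip in N (left out, the last holds). Time passes only in rows, so rows that repeat a pose let the fingers close. It gives the time, the measured TCP pose, the force and the opening at its end, in the units of the state.
- manip.get_obs(): the state, without advancing time (a new reading comes with each control period).
- manip.camera(name): name is "side" or "top"; returns the picture (480x640x3 uint8, blue, green, red); there is no depth.
- manip.calibration(name): a dict with "fx", "fy", "cx", "cy" (pixels), "k1" (the pictures are not rectified: a ray, as slopes to the right and down, at radius r is drawn at 1 + k1 r^2 times it, then the intrinsics apply), "view" (4x4, takes a point from world to camera coordinates). Camera axes: x right, y up, looking along -z (the intrinsics and any distortion apply to the point x, -y, -z); pixel columns grow to the right and rows downward; lengths in m; the calibration is good to about 2 mm. A picture is of the moment at which its call begins. calibration takes no time and is no camera call.
- manip.hand_in(): hands the job in, once; it reports no verdict.
The state is a dict: "clock": time; "joint_pos": joint angles; "joint_velocities": joint speeds; "tau": joint torques, N m; "position": TCP position; "ee_rot": TCP orientation; "ft_force": force on the tool from outside, world axes, zero at the start; "torque": the same for the moment, N m; "grip_width": opening from 0.0 (shut) to 1.0 (fully open).
Only numpy, scipy, OpenCV 4.12 (cv2) and the standard library are available. Lean on these libraries where they do the work, as an engineer would, in place of code of your own. Each camera call takes 0.05 s, during which the arm holds its last target.

## Working session

There is one attempt and no reset: what is moved stays moved. The work goes in short steps, Python scripts to look and compute and a shell command to move; the robot and the scene stay as the last step left them, time stands still between calls to the robot, and variables do not carry over. Pictures are saved under pics/ and viewed, and the job is handed in when it is done.

```bash
mkdir -p pics; python3 - <<'E'
from workcell import manip
import cv2,numpy as np
for n in("top","side"):
    cv2.imwrite(f"pics/{n}0.png",manip.camera(n)); c=manip.calibration(n); print(n,{k:(np.round(v,4).tolist()) for k,v in c.items()})
print(manip.get_obs(),manip.pinch_z)
E
```

```text
top {'fx': 461.3252, 'fy': 461.3252, 'cx': 318.6999, 'cy': 239.609, 'k1': -0.0158, 'view': [[0.0283, -0.9996, -0.0042, -0.0212], [0.9825, 0.027, 0.1841, -0.6014], [-0.1839, -0.0093, 0.9829, -1.1895], [0.0, 0.0, 0.0, 1.0]]}
side {'fx': 477.4799, 'fy': 477.4799, 'cx': 321.3292, 'cy': 244.803, 'k1': 0.0289, 'view': [[-0.9973, -0.0733, 0.0058, 0.592], [0.0537, -0.6715, 0.7391, -0.0656], [-0.0503, 0.7374, 0.6736, -1.2619], [0.0, 0.0, 0.0, 1.0]]}
{'clock': 0.1, 'joint_pos': array([ 1.28141222,  0.33275731, -0.06469154,  1.46081183,  0.0215678 ,
        1.34992793, -0.08852448]), 'joint_velocities': array([-0.00122254, -0.00181869, -0.00018086, -0.00105918,  0.00021913,
       -0.00086165,  0.00012496]), 'tau': array([ 1.88841572e-03, -6.26748133e+01,  4.93020017e-02, -3.92429709e+01,
        1.63798785e-02,  6.89832552e-03, -4.76155674e-05]), 'position': array([ 0.16468642, -0.60257567,  0.23064928]), 'ee_rot': array([ 9.91117698e-01,  1.32986245e-01, -9.37868082e-05, -5.98080730e-04]), 'ft_force': array([-0.60280437,  0.31173548, -0.47711219]), 'torque': array([ 0.02358114, -0.01007495,  0.024613  ]), 'grip_width': 1.0000759165859152} 0.0187
```

View pics/top0.png

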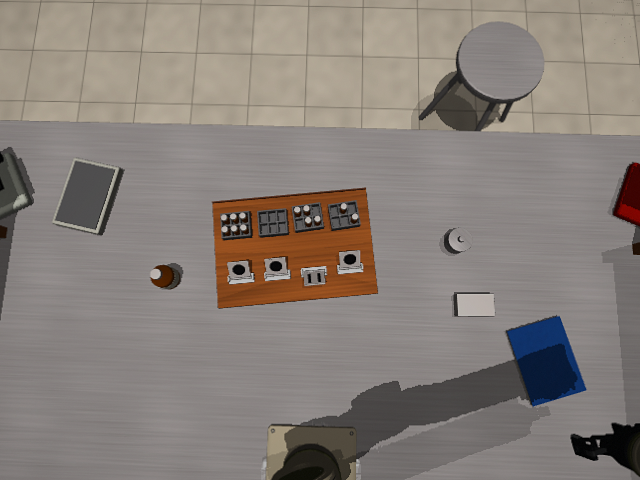

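View pics/side0.png

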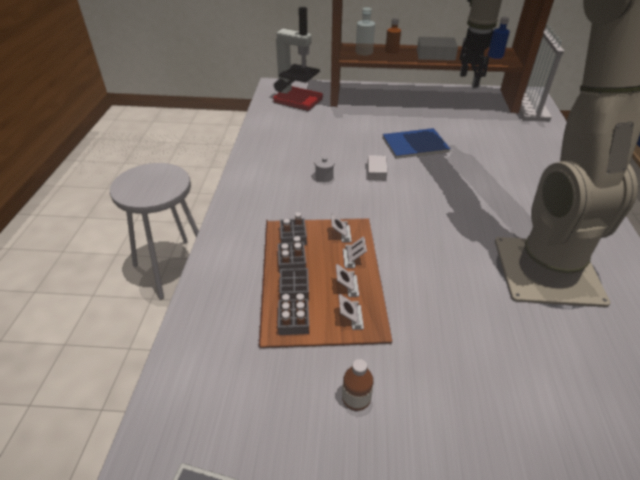

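```bash
cat > h.py <<'E'
import cv2,numpy as np
from workcell import manip
def ray(n,uv):
    c=manip.calibration(n); d=np.array([(uv[0]-c['cx'])/c['fx'],(uv[1]-c['cy'])/c['fy']])
    s=d.copy()
    for _ in range(20): s=d/(1+c['k1']*(s@s))
    V=np.array(c['view']);R=V[:3,:3];o=-R.T@V[:3,3]
    return o,R.T@np.array([s[0],-s[1],-1])
def plane(n,uv,z):
    o,d=ray(n,uv); return o+d*(z-o[2])/d[2]
E
python3 - <<'E'
from h import *
im=cv2.imread("pics/top0.png"); hsv=cv2.cvtColor(im,cv2.COLOR_BGR2HSV)
m=((hsv[...,0]<18)&(hsv[...,1]>130)&(hsv[...,2]>60)).astype(np.uint8); m[:, :200]=0;m[:,400:]=0
m=cv2.morphologyEx(m,cv2.MORPH_CLOSE,np.ones((5,5)))
cs,_=cv2.findContours(m,0,2); c=max(cs,key=cv2.contourArea)
P=np.array([plane("top",p[0],.012)[:2] for p in c]).astype(np.float32)
r=cv2.minAreaRect(P); print(r); print(cv2.boxPoints(r))
# dark discs
g=im.max(2); k=((g<45)).astype(np.uint8); k[:245]=0;k[290:]=0;k[:,:220]=0;k[:,375:]=0
n,l,s,ce=cv2.connectedComponentsWithStats(k)
for i in range(1,n):
    if s[i,4]>25: print(s[i],ce[i].round(1),plane("top",ce[i],.048).round(4))
cv2.imwrite("pics/z.png",cv2.resize(im[180:315,200:390],None,fx=4,fy=4,interpolation=2))
sd=cv2.imread("pics/side0.png");cv2.imwrite("pics/zs.png",cv2.resize(sd[205:350,250:400],None,fx=4,fy=4,interpolation=2))
E
```

```text
((0.5892249941825867, 0.06648215651512146), (0.3012649416923523, 0.43786805868148804), 6.956383228302002)
[[ 0.41318548  0.26556087]
 [ 0.46621728 -0.16908388]
 [ 0.7652645  -0.13259655]
 [ 0.7122327   0.3020482 ]]
[344 254  12  10  93] [349.6 258.9] [ 0.5527 -0.089   0.048 ]
[270 261  12  10  94] [275.6 265.8] [0.5283 0.1095 0.048 ]
[233 265  12  10  95] [238.5 269.5] [0.5157 0.2089 0.048 ]
```

View pics/z.png

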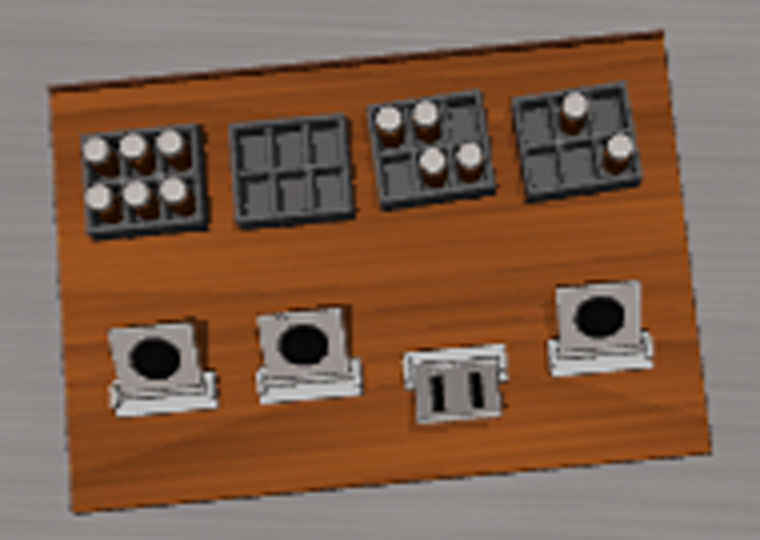

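View pics/zs.png

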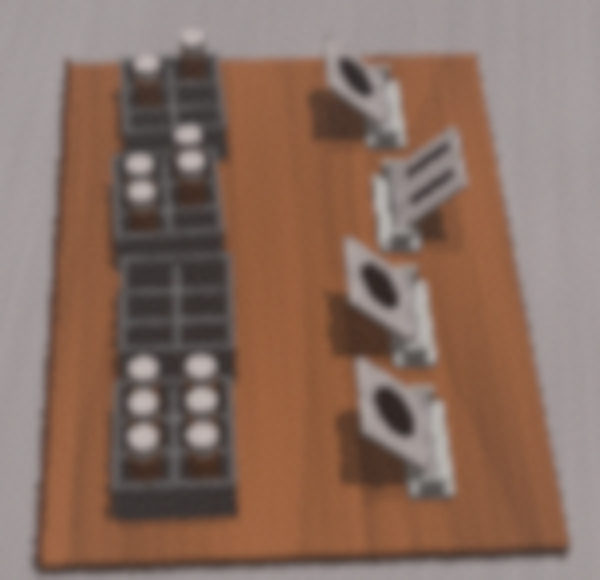

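```bash
cat >> h.py <<'E'
from scipy.spatial.transform import Rotation as Ro
def togo(p,yaw=np.radians(7)):
    o=manip.get_obs();R=Ro.from_quat(o['ee_rot']);
    T=Ro.from_matrix(np.array([[np.cos(yaw),np.sin(yaw),0],[np.sin(yaw),-np.cos(yaw),0],[0,0,-1]]).T)
    print(o['clock'],o['position'].round(4),'shift',R.inv().apply(np.array(p)-o['position']).round(4),'rot',(R.inv()*T).as_rotvec().round(4),o['ft_force'].round(2))
E
python3 -c "
from h import *
togo([.6072,-.0823,.2])"
```

```text
0.1 [ 0.1647 -0.6026  0.2306] shift [ 0.564  -0.3852  0.0311] rot [-1.200e-03  1.000e-04  1.446e-01] [-0.6   0.31 -0.48]
```

```bash
python3 -m handwheel '[[[0.28,-0.19,0,0,0,0.145,0],[0.28,-0.19,0,0,0,0.145,0],[0.28,-0.19,0,0,0,0.145,0],[0.28,-0.19,0,0,0,0.145,0],[0.28,-0.19,0,0,0,0.145,0],[0.28,-0.19,0,0,0,0.145,0],[0.28,-0.19,0,0,0,0.145,0],[0.28,-0.19,0,0,0,0.145,0]]]'
python3 -c "
from h import *
togo([.6072,-.0823,.2])"
```

```text
clock: 1.1
position: [0.3839, -0.3467, 0.2311]
ee_rot: [0.998, 0.06, -0.0, 0.0]
ft_force: [-0.0, 0.2, 1.3]
grip_width: -0.003
1.1 [ 0.3839 -0.3467  0.2311] shift [ 0.2535 -0.2356  0.0309] rot [ 0.      0.0007 -0.0016] [-0.03  0.19  1.29]
```

```bash
python3 -m handwheel '[[[0.253,-0.236,0.03,0,0,0,0],[0.253,-0.236,0.03,0,0,0,0],[0.253,-0.236,0.03,0,0,0,0],[0.253,-0.236,0.03,0,0,0,0],[0.253,-0.236,0.03,0,0,0,0],[0.253,-0.236,0.03,0,0,0,0],[0.253,-0.236,0.03,0,0,0,0],[0.253,-0.236,0.03,0,0,0,0]]]'
python3 -c "
from h import *
togo([.6072,-.0823,.052])
for n in('top','side'): cv2.imwrite(f'pics/{n}1.png',manip.camera(n))"
```

```text
clock: 2.1
position: [0.6067, -0.0831, 0.201]
ee_rot: [0.998, 0.06, -0.0, 0.0]
ft_force: [0.4, -0.7, 0.3]
grip_width: 0.002
2.1 [ 0.6067 -0.0831  0.201 ] shift [ 0.0007 -0.0009  0.1489] rot [ 0.0008  0.001  -0.0029] [ 0.38 -0.67  0.34]
```

View pics/side1.png

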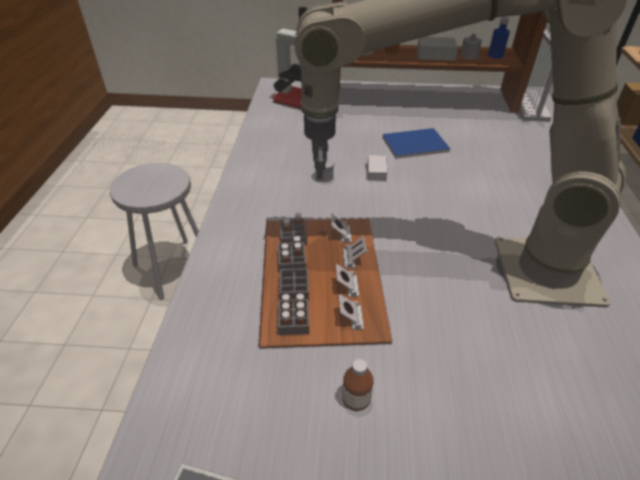

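The side view shows the shut fingers at about (320,175), high above the gap behind the far tag at (340,230), and nothing has moved. Next I descend.

```bash
python3 -m handwheel '[[[0,0,0.03,0,0,0,0],[0,0,0.06,0,0,0,0],[0,0,0.09,0,0,0,0],[0,0,0.115,0,0,0,0],[0,0,0.135,0,0,0,0],[0,0,0.149,0,0,0,0],[0,0,0.149,0,0,0,0]]]'
python3 -c "
from h import *
togo([.5328,-.0914,.052])
for n in('top','side'): cv2.imwrite(f'pics/{n}2.png',cv2.resize(manip.camera(n)[180:330,200:400],None,fx=4,fy=4))"
```

```text
clock: 3.08
position: [0.6067, -0.0811, 0.0516]
ee_rot: [0.998, 0.061, -0.001, -0.0]
ft_force: [0.1, 0.6, -0.2]
grip_width: 0.004
3.075 [ 0.6067 -0.0811  0.0516] shift [-0.0746  0.0012 -0.0003] rot [-0.0002  0.0013 -0.0008] [ 0.05  0.6  -0.17]
```

View pics/side2.png

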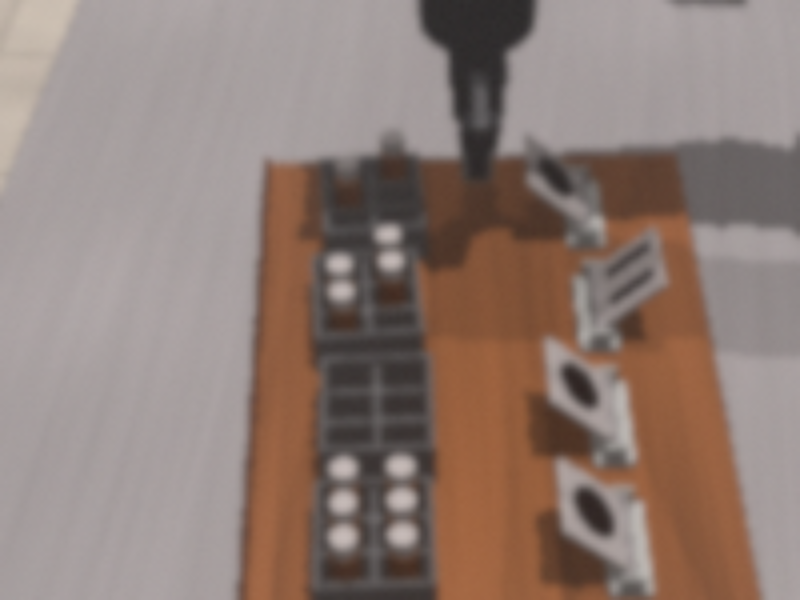

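The fingertip is at crop (475,180), in the gap between the holder and the tag's top edge at (530,145). Next I sweep towards board -x.

```bash
python3 -m handwheel '[[[-0.012,0,0,0,0,0,0],[-0.024,0,0,0,0,0,0],[-0.036,0,0,0,0,0,0],[-0.048,0,0,0,0,0,0],[-0.058,0,0,0,0,0,0],[-0.068,0,0,0,0,0,0],[-0.077,0,0,0,0,0,0],[-0.077,0,0,0,0,0,0]]]'
python3 -c "
from h import *
togo([.5328,-.0914,.052])
for n in('top','side'): cv2.imwrite(f'pics/{n}3.png',cv2.resize(manip.camera(n)[180:330,200:400],None,fx=4,fy=4))"
```

```text
clock: 4.18
position: [0.5303, -0.0904, 0.0523]
ee_rot: [0.998, 0.061, -0.0, 0.0]
ft_force: [-0.6, 0.2, -0.4]
grip_width: -0.003
4.175 [ 0.5303 -0.0904  0.0523] shift [0.0024 0.0013 0.0003] rot [ 0.0003  0.0002 -0.0006] [-0.63  0.22 -0.42]
```

View pics/side3.png

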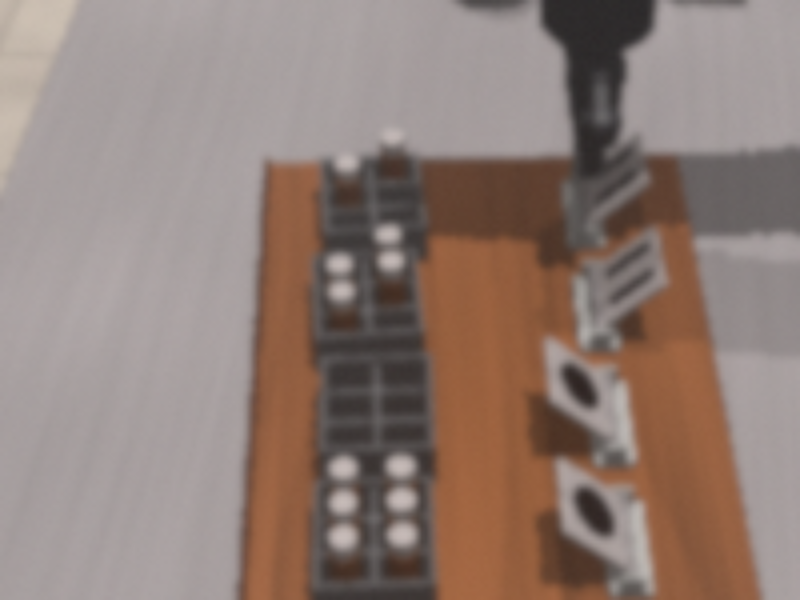

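The far tag now leans to -x and shows two bars at crop (625,180). I'll retract back along +x and up, then move to the next tag.

```bash
python3 -m handwheel '[[[0.02,0,0,0,0,0,0],[0.04,0,0,0,0,0,0],[0.06,0,-0.03,0,0,0,0],[0.075,0,-0.08,0,0,0,0],[0.077,0,-0.12,0,0,0,0],[0.077,0,-0.12,0,0,0,0]]]'
python3 -c "
from h import *
togo([.5829,.1162,.172])"
```

```text
clock: 5.03
position: [0.6096, -0.0804, 0.1758]
ee_rot: [0.998, 0.061, 0.003, 0.0]
ft_force: [0.9, -0.5, -0.0]
grip_width: -0.001
5.025 [ 0.6096 -0.0804  0.1758] shift [-0.0026 -0.1984  0.0036] rot [ 0.0012 -0.0059  0.    ] [ 0.85 -0.5  -0.03]
```

```bash
python3 -m handwheel '[[[0,-0.05,0,0,0,0,0],[0,-0.1,0,0,0,0,0],[0,-0.15,0,0,0,0,0],[0,-0.199,0,0,0,0,0],[0,-0.199,0,0,0,0,0],[0,-0.199,0,0,0,0,0]]]'
python3 -c "
from h import *
togo([.5829,.1162,.052])"
```

```text
clock: 5.78
position: [0.583, 0.1161, 0.1715]
ee_rot: [0.998, 0.061, -0.0, 0.0]
ft_force: [0.5, -0.2, 0.1]
grip_width: 0.003
5.775 [0.583  0.1161 0.1715] shift [ 0.     -0.0002  0.1195] rot [ 0.0005  0.001  -0.0005] [ 0.49 -0.23  0.09]
```

```bash
python3 -m handwheel '[[[0,0,0.03,0,0,0,0],[0,0,0.06,0,0,0,0],[0,0,0.09,0,0,0,0],[0,0,0.11,0,0,0,0],[0,0,0.119,0,0,0,0],[0,0,0.119,0,0,0,0]]]'
python3 -c "
from h import *
togo([.5085,.1071,.052])
for n in('top','side'): cv2.imwrite(f'pics/{n}4.png',cv2.resize(manip.camera(n)[180:330,200:400],None,fx=4,fy=4))"
```

```text
clock: 6.52
position: [0.5832, 0.1164, 0.0532]
ee_rot: [0.998, 0.061, -0.0, 0.0]
ft_force: [0.9, -0.6, -0.2]
grip_width: -0.0
6.525 [0.5832 0.1164 0.0532] shift [-0.0753  0.0002  0.0013] rot [ 0.0001  0.0003 -0.0009] [ 0.89 -0.65 -0.17]
```

View pics/side4.png

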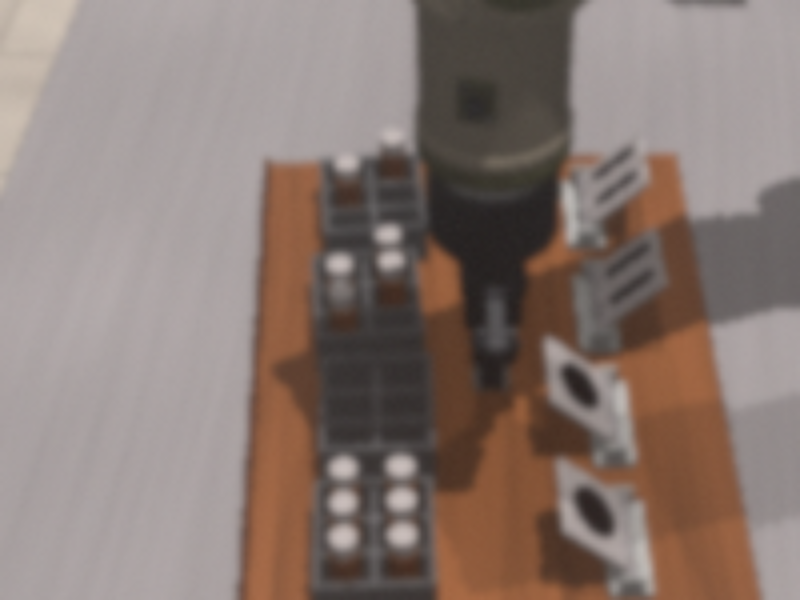

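The far tag stays over at (620,175). The fingertip is at (490,385), behind the second tag's top edge at (545,345). Sweep again.

```bash
python3 -m handwheel '[[[-0.012,0,0,0,0,0,0],[-0.024,0,0,0,0,0,0],[-0.036,0,0,0,0,0,0],[-0.048,0,0,0,0,0,0],[-0.058,0,0,0,0,0,0],[-0.068,0,0,0,0,0,0],[-0.077,0,0,0,0,0,0],[-0.077,0,0,0,0,0,0]]]'
python3 -c "
from h import *
togo([.5085,.1071,.052])
for n in('top','side'): cv2.imwrite(f'pics/{n}5.png',cv2.resize(manip.camera(n)[180:330,200:400],None,fx=4,fy=4))"
```

```text
clock: 7.62
position: [0.5061, 0.1072, 0.0533]
ee_rot: [0.998, 0.061, -0.0, 0.0]
ft_force: [0.2, -0.9, -0.5]
grip_width: -0.0
7.625 [0.5061 0.1072 0.0533] shift [0.0023 0.0004 0.0013] rot [ 0.0004  0.0001 -0.0002] [ 0.15 -0.92 -0.5 ]
```

View pics/side5.png

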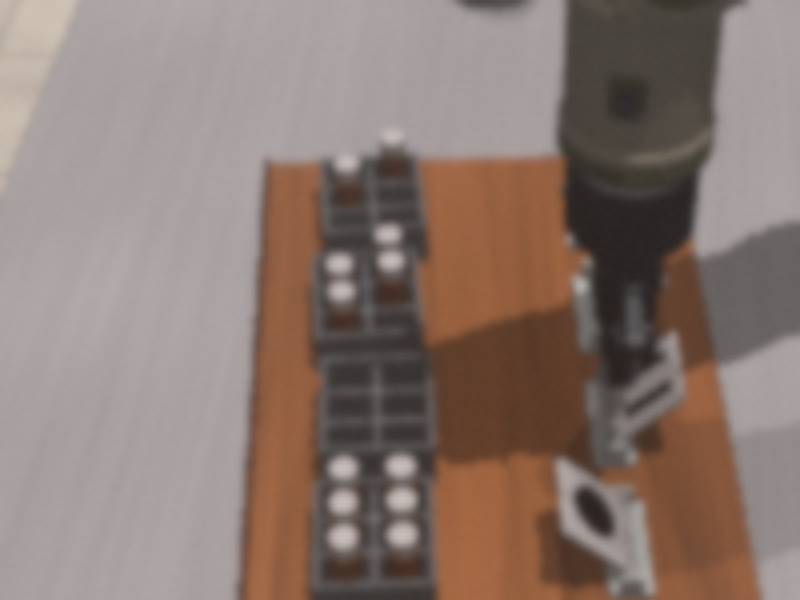

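The second tag is over too, with bars showing at crop (650,385). Retract +x, go up, then move away.

```bash
python3 -m handwheel '[[[0.02,0,0,0,0,0,0],[0.04,0,0,0,0,0,0],[0.06,0,-0.03,0,0,0,0],[0.075,0,-0.08,0,0,0,0],[0.077,0,-0.14,0,0,0,0],[0.077,0,-0.18,0,0,0,0],[0.077,0,-0.18,0,0,0,0]]]' && python3 -m handwheel '[[[0,0.06,0,0,0,0,0],[0,0.12,0,0,0,0,0],[0,0.18,0,0,0,0,0],[0,0.24,0,0,0,0,0],[0,0.3,0,0,0,0,0],[0,0.36,0,0,0,0,0],[0,0.36,0,0,0,0,0],[0,0.36,0,0,0,0,0]]]'
python3 -c "
from h import *
for n in('top','side'): cv2.imwrite(f'pics/{n}6.png',manip.camera(n))
a=cv2.imread('pics/top6.png');cv2.imwrite('pics/z6.png',cv2.resize(a[180:330,140:340+50],None,fx=3,fy=3))"
```

```text
clock: 8.6
position: [0.5849, 0.1174, 0.2368]
ee_rot: [0.998, 0.061, 0.003, -0.0]
ft_force: [0.4, -0.2, -0.1]
grip_width: -0.003
clock: 9.6
position: [0.6267, -0.2401, 0.2319]
ee_rot: [0.998, 0.061, -0.001, -0.001]
ft_force: [0.0, -0.0, -0.2]
grip_width: 0.001
```

View pics/z6.png

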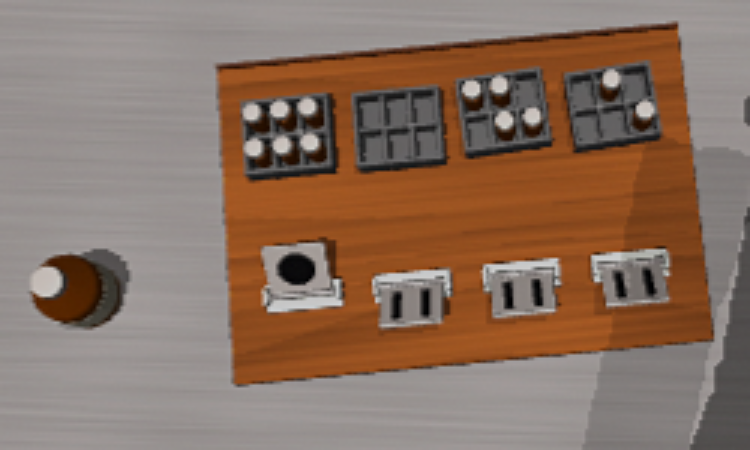

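View pics/side6.png

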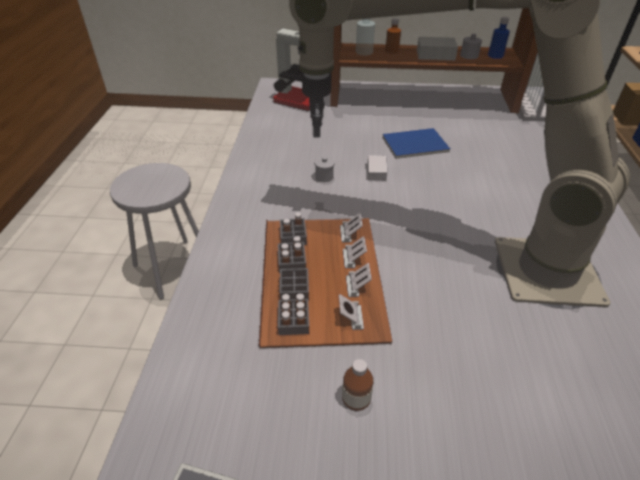

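In both views, only the tag in front of the full holder shows its disc (top crop 295,268). The other three show bars at (410,303), (522,293) and (635,283). Holders, bottle, jar and box look unmoved, and the arm is clear.

```bash
python3 -c "
from workcell import manip
print(manip.hand_in(),manip.get_obs()['clock'])"
```

```text
the job is handed in; nothing more can be done
the job is handed in; nothing more can be done
```

The stock tags are now right, and the job is handed in after about 10 s of robot time.

- **Pushed over:** I flipped the tags in front of the empty holder and the two-vial holder to their two-bar face. I used the shut fingertips from the holder side, and the wrist force stayed around 1 N whenever I read it.
- **Left alone:** the tag in front of the full holder already showed its disc, and the one in front of the four-vial holder already showed its bars.
- **Last check:** the final top and side pictures show only the full holder's tag with the disc up and the other three with bars up. The holders, bottle, jar and slide box looked unmoved, though I judged that by eye and did not measure them again. The gripper was clear of everything at about 0.23 m height.

No check failed or disagreed. The hand-in call reported no verdict.

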